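# Load the switch carrier on the sloped fixture and close the hold-down bar

## Task

Lay the green carrier that holds the four white switch inserts flat in the sloped nest of the fixture, setting it down rather than dropping it, and let go of it. Then swing the open hold-down bar over it, without slamming it, until it is fully down. Leave the empty carrier, the screwdriver and the grey bin where they are.

Things in the scene. Friction and masses are not known exactly. Their poses are not given: they have to be found in the camera images.
- carrier: Loaded carrier, loose, 0.2 to 0.4 kg: dark green base 56 (x) x 130 (y) x 14 mm high with four white switch inserts in a row, each 40 (x) x 26 (y) mm, at y = -45, -15, 15, 45 mm, standing from 14 to 40 mm above the underside. Origin: centre of the underside; z up. The same after a half turn. Handy grasp: across the inserts (40 mm), at the middle.
- nest: Sloped nest on the fixed blue fixture. Origin: centre of the bed's face, 57 mm above the table; z normal to the bed, x up the slope (0.26 rad, low side towards the robot), y along it to the hinge. Lips 9 mm high enclose 64 (x) x 140 mm (y); the carrier's length lies along y. Hinge cheeks: y 81 to 103, x -21 to 21, 60 mm high; rest post: y -81 to -95, 43 mm high. Base plate 140 x 240 x 10 mm.
- hold_bar (a joint): Angle of the hold-down bar, rad: 0 = fully down (parallel to the bed, nose on the rest post), 1.57 = square to the bed, up to 2.0 = leaning outwards. It starts standing open. A stiff hinge: it stays where it is left.
- bar_hinge (a point): Hinge axis of the bar at y = 92, z = 50 mm in the nest's frame; the axis runs along the nest's x. The bar is steel, 22 mm wide and 12 mm thick, centred on the axis, and runs 184 mm from it (when down, towards the nest's -y); when down it clears the inserts by about 2 mm.
- bar_nose (a point): Middle of the outer (upper when down) face of the bar's orange nose pad, 171 mm from the hinge axis and 7 mm off the bar's centre plane. The pad is 34 mm wide, 26 mm long, 14 mm thick. Its y points from the nose to the hinge, its z out of the outer face.
- empty_carrier: The same green base (56 x 130 x 14 mm) without inserts, with four black pockets. Loose; leave alone. Origin: centre of the underside.
- screwdriver: Screwdriver lying on the bench along its x. Loose; leave alone.
- bin: Open grey plastic bin, 150 x 200 x 75 mm high, with a few white inserts fixed in it. Loose; leave alone. Origin: centre of the underside.
Not all that is in view belongs to the job. There is more than one size of the carrier; the one meant has the size given above.

How it is judged:
On the way:
1. the loaded carrier lies flat in the nest, let go, while the bar still stands open (over 0.8 rad) (x of carrier in the frame of nest between -0.007 and 0.007 m and y of carrier in the frame of nest between -0.008 and 0.008 m and z of carrier in the frame of nest between -0.003 and 0.004 m and angle between the z axis of carrier and the z axis of nest, either way round below 0.06 rad and angle between the y axis of carrier and the y axis of nest, either way round below 0.15 rad and contact force between the fingers and carrier below 0.1 N and value of joint hold_bar above 0.8 rad), for 0.2 s.
At the end, for the whole second after the job is handed in: The loaded carrier lies at rest in the nest, between the lips: origin within 7 mm (x), 8 mm (y) and -3 to +4 mm (z) of the nest's origin in the nest's frame, flat within 0.06 rad, long sides parallel within 0.15 rad; and the hold-down bar is fully down (under 0.05 rad) and still (x of carrier in the frame of nest between -0.007 and 0.007 m and y of carrier in the frame of nest between -0.008 and 0.008 m and z of carrier in the frame of nest between -0.003 and 0.004 m and angle between the z axis of carrier and the z axis of nest, either way round below 0.06 rad and angle between the y axis of carrier and the y axis of nest, either way round below 0.15 rad and value of joint hold_bar below 0.05 rad and velocity of joint hold_bar between -0.05 and 0.05 rad/s and linear speed of carrier below 0.01 m/s); the robot touches nothing.
It fails at once if a bystander (empty carrier, screwdriver or bin) moved by more than 15 mm (distance of any of empty_carrier, screwdriver, bin from where it was at the start of the episode above 0.015 m).
It fails at once if the bar slammed (closing faster than 3 rad/s) (velocity of joint hold_bar below -3 rad/s).
It fails at once if the carrier let go over the nest more than 20 mm above the bed (horizontal distance between carrier and nest below 0.06 m and z of carrier in the frame of nest above 0.02 m and contact force between the fingers and carrier below 0.05 N).
It also fails if it takes over 58 s, if anything falls off the work surface, if the arm or the gripper's body presses on something with over 40 N, if the wrist force passes 120 N, or if a joint passes its speed limit or range.

## Robot

A 6-joint arm with a two-finger parallel gripper is mounted at the origin on the work surface. World frame = base frame: x ahead of the robot, y to its left, z up, the work surface at z = 0. Lengths are in m, angles in rad, forces in N, time in s.
With the tool pointing down it reaches from about 0.4 to 0.825 m from the base axis. Payload 7 kg.
Tool frame: the origin (TCP) lies on the centre line of the jaws, within the pads' length; the fingertips stand 22 mm ahead of it and the grasp point (between the pads) lies 3 mm ahead of it; z points along the fingers, y is the line along which they close (so a half turn about z gives the same grasp; the last joint's range is limited). The gripper opens to 88 mm and grips with 3 to 60 N. Pads are 19 mm wide; open, the fingers measure 130 mm over their backs; the gripper's body (78 mm by 193 mm) begins 47 mm behind the grasp point.
Start: joints at [-0.825, 0.359, 0.012, 0, -1.224, -0.288], TCP at [0.298, -0.605, 0.249] pointing down, gripper open.
Joint ranges: [-3.07, 3.07], [-1.43, 2.12], [-1.02, 1.25], [-3.03, 1.67], [-3.05, -0], [-3.03, 3.03]. Speed limits (rad/s): [2.39, 2.39, 3.01, 3.14, 3.14, 3.14].

## Interface

Orientations are given as [roll, pitch, yaw] about the fixed x, y, z axes, in that order (R = Rz(yaw) Ry(pitch) Rx(roll)).
In Python, from station import arm gives the robot as it stands.
- The arm moves only by the tool arm_command, never from a script. Its argument "series" is one flat list of numbers, 7 for each row, row after row: the turn, a rotation vector about the tool's x, y, z each as a share of 90 degrees, from -1 to 1, then the shift along the tool's x, y, z each as a share of 0.1 m, from -1 to 1, then the opening, from 0 (shut) to 1 (fully open). A call has 1 to 8 rows; each row is the pose to reach, as a shift and turn from the pose commanded when the call began, along the tool's axes at that moment; what a row does not reach only later rows make up. A row lasts 1/8 s, in which the tool goes at most 62.5 mm and 10.7 degrees, less where a joint would pass 70% of its speed; a pose out of reach is approached as far as the arm can. A call with a number of a shift or a turn outside -1 to 1 is refused whole. A call with a gripper value outside its range is refused whole. The fingers move at their own pace and stop on an object; "force" is the grip in N (left out, the last holds). Time passes only in rows, so rows that repeat a pose let the fingers close. It gives the time, the measured TCP pose, the force, the opening and the grip force at its end, in the units of the state.
- arm.get_state(): the state, without advancing time (a new reading comes with each control period).
- arm.grab_frame(name): name is "scene" or "top"; returns the picture (400x640x3 uint8, blue, green, red); there is no depth.
- arm.camera_model(name): a dict with "fovy" (degrees; the focal length in pixels is half the picture's height over the tangent of half this angle, whatever the lens; pixels are square), "cx", "cy" (the principal point, pixels), "D" ([k1, k2, p1, p2, k3] as OpenCV has them; the pictures are not rectified), "pose" (4x4, takes a point from camera to world coordinates). Camera axes: x right, y down, z forward; pixel columns grow to the right and rows downward; lengths in m; the calibration is good to about 2 mm. A picture is of the moment at which its call begins. camera_model takes no time and is no camera call.
- arm.job_done(): hands the job in; it is judged then, once.
The state is a dict: "t": time; "q": joint angles; "qd": joint speeds; "joint_efforts": joint torques, N m; "eef_pos": TCP position; "ee_rot": TCP orientation; "force": force on the tool from outside, world axes, zero at the start; "moment": the same for the moment, N m; "width": finger opening in m; "gripper_force": force on a finger pad.
Only numpy, scipy, OpenCV 4.12 (cv2) and the standard library are available. Lean on these libraries where they do the work, as an engineer would, in place of code of your own. Each camera call takes 0.05 s, during which the arm holds its last target. There are 200 camera calls.

## Working session

There is one attempt and no reset: what is moved stays moved. The work goes in short steps, Python scripts to look and compute and a tool call to move; the robot and the scene stay as the last step left them, time stands still between calls to the robot, and variables do not carry over. Pictures are saved under pics/ and viewed, at most 10 in all, crops included, and the job is handed in when it is done.

Besides the shell and the picture viewer there is one more tool, called after ">>>" in YAML: its name, and indented under it one key for each argument. arm_command: Moves the arm, as the interface text tells. Its arguments: {"type":"object","properties":{"series":{"type":"array"},"force":{"type":"number"}},"required":["series"]}

```bash
ls; mkdir -p pics; python3 - <<'E'
from station import arm
import cv2,numpy as np
for n in("scene","top"):
    f=arm.grab_frame(n); cv2.imwrite(f"pics/{n}0.png",f); m=arm.camera_model(n); print(n,m["fovy"],m["cx"],m["cy"],m["D"]); print(np.round(m["pose"],4))
print(arm.get_state())
E
```

```text
pics
scene 52.741817715194856 322.8492972512161 197.09771325053205 [-0.02573606  0.          0.          0.          0.        ]
[[-0.5481  0.612  -0.5701  1.3201]
 [ 0.8363  0.4083 -0.3659  0.4891]
 [ 0.0089 -0.6774 -0.7356  1.0866]
 [ 0.      0.      0.      1.    ]]
top 49.81618673041967 311.0618897911365 207.05738699777984 [-0.04807457  0.          0.          0.          0.        ]
[[-5.3000e-03 -9.9920e-01  3.8900e-02  5.1260e-01]
 [-9.9950e-01  4.0000e-03 -3.2800e-02  5.0000e-04]
 [ 3.2600e-02 -3.9100e-02 -9.9870e-01  1.1852e+00]
 [ 0.0000e+00  0.0000e+00  0.0000e+00  1.0000e+00]]
{'t': 0.1, 'q': array([-8.24912253e-01,  3.59338103e-01,  1.12051958e-02, -3.00846311e-04,
       -1.22409155e+00, -2.88074054e-01]), 'qd': array([-0.00065468, -0.00040024,  0.00262068,  0.00087177,  0.00112993,
       -0.00085547]), 'joint_efforts': array([ 3.07735654e-04, -5.84165096e+01,  2.93753654e+01,  7.01556087e+00,
        1.01824582e-02, -5.66082656e-05]), 'eef_pos': array([ 0.29814272, -0.60517036,  0.24772678]), 'ee_rot': array([ 3.14014301e+00, -1.34599636e-04, -2.68388497e+00]), 'force': array([ 0.17536643, -0.89339729, -0.47891366]), 'moment': array([ 0.0022202 , -0.02587266,  0.02515327]), 'gripper_force': 0.0, 'width': 0.08766133531267574}
```

View pics/scene0.png

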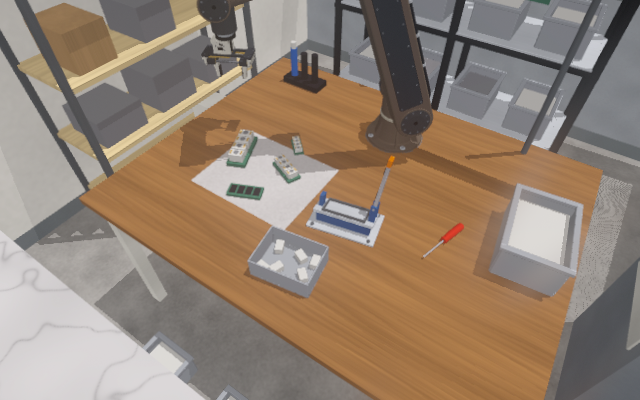

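View pics/top0.png

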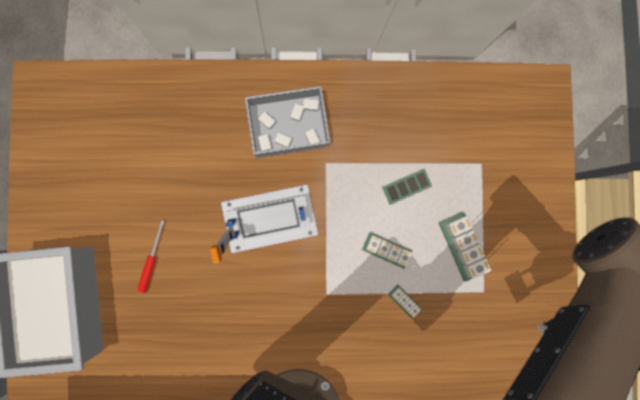

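Three loaded carriers appear in the top view: (388,250) about 48 px long (≈130 mm), (465,247) about 66 px (≈180 mm), and (405,300) about 34 px (≈90 mm). The one at (388,250) fits. The empty carrier is at (407,186), the fixture at (268,218), and the bar's orange nose at (215,254). I'll confirm this in enlarged crops.

```bash
python3 - <<'E'
import cv2,numpy as np
t=cv2.imread("pics/top0.png"); s=cv2.imread("pics/scene0.png")
def crop(im,x,y,w,h,k): return cv2.resize(im[y:y+h,x:x+w],None,fx=k,fy=k,interpolation=cv2.INTER_CUBIC)
a=crop(t,350,220,80,60,5); b=crop(t,200,175,130,95,6)
c=crop(s,265,145,40,45,8); d=crop(s,300,150,100,95,6)
cv2.imwrite("pics/c1.png",np.hstack([a,cv2.resize(c[:300],None,fx=1,fy=1)])); 
cv2.imwrite("pics/c1.png",np.hstack([cv2.copyMakeBorder(a,0,60,0,0,0),c]))
cv2.imwrite("pics/c2.png",b); cv2.imwrite("pics/c3.png",d)
E
```

```text
(no output)
```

View pics/c1.png

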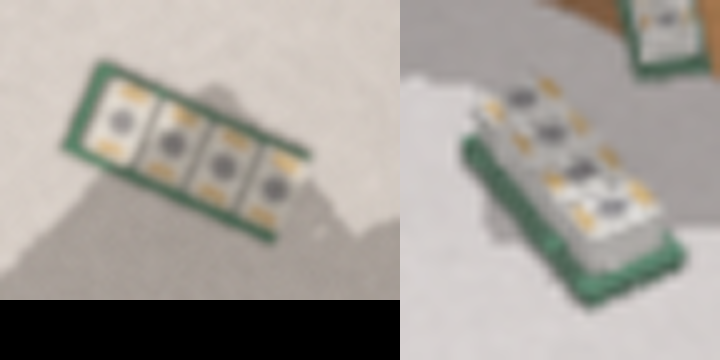

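View pics/c2.png

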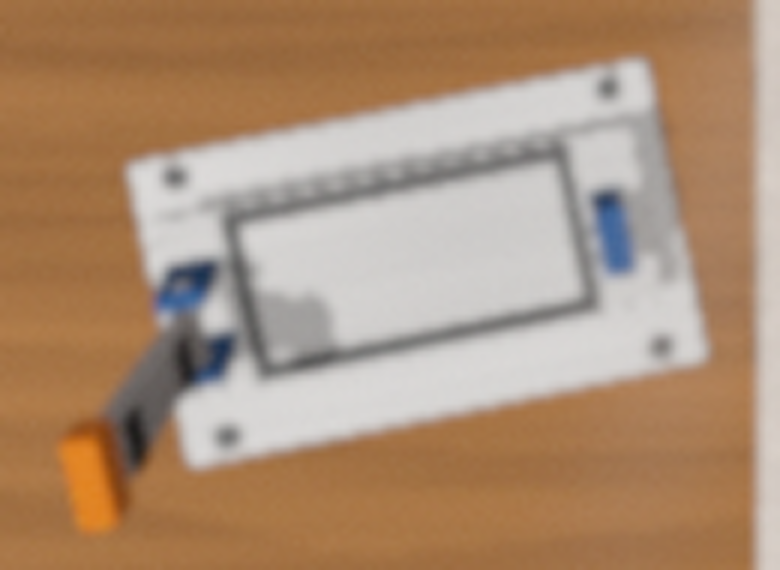

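View pics/c3.png

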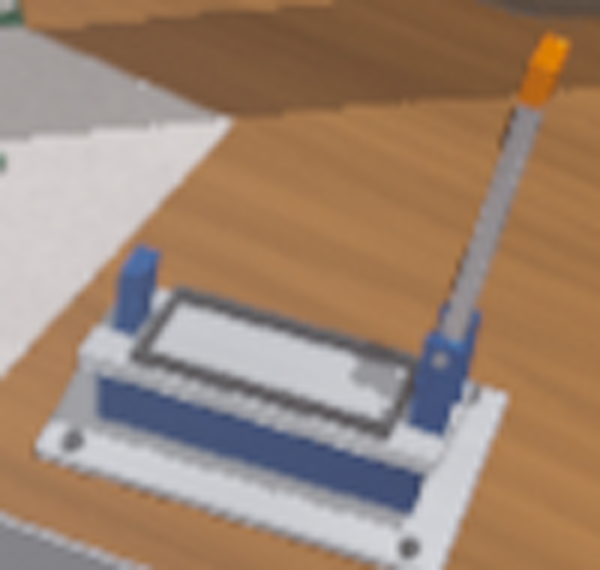

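The crops show one carrier with four inserts, whose button centres are clear in both views. In the crop frames, the nest's dark rectangle and the base plate corners read off well, and the bar's nose is at top c2 (92,480) and scene c3 (545,70). Now I'll triangulate.

```bash
cat > h.py <<'E'
from station import arm
import cv2,numpy as np
from scipy.spatial.transform import Rotation as R
M={n:arm.camera_model(n) for n in("scene","top")}
def K(m): f=200/np.tan(np.radians(m["fovy"]/2)); return np.array([[f,0,m["cx"]],[0,f,m["cy"]],[0,0,1.]])
def ray(n,p):
    m=M[n]; u=cv2.undistortPoints(np.array([[p]],float),K(m),np.array(m["D"]))[0,0]
    P=np.array(m["pose"]); return P[:3,3],P[:3,:3]@np.array([*u,1.])
def plane(n,p,z): o,d=ray(n,p); return o+d*(z-o[2])/d[2]
def tri(pt,ps):
    o1,d1=ray("top",pt);o2,d2=ray("scene",ps); d1/=np.linalg.norm(d1);d2/=np.linalg.norm(d2)
    s=np.linalg.lstsq(np.c_[d1,-d2],o2-o1,rcond=None)[0]; a=o1+d1*s[0];b=o2+d2*s[1]
    return (a+b)/2,np.linalg.norm(a-b)
def proj(n,X):
    m=M[n];P=np.linalg.inv(np.array(m["pose"])); return cv2.projectPoints(np.array(X,float).reshape(-1,3),cv2.Rodrigues(P[:3,:3])[0],P[:3,3],K(m),np.array(m["D"]))[0][:,0]
def uc(p,off,k): return (np.array(p,float)+.5)/k-.5+np.array(off)
E
python3 - <<'E'
from h import *
np.set_printoptions(precision=4,suppress=True)
T=lambda p:uc(p,(350,220),5); S=lambda p:uc((p[0]-400,p[1]),(265,145),8)
print("inserts"); B=[]
for a,b in zip([(122,122),(172,143),(224,167),(275,189)],[(612,207),(582,170),(552,133),(523,97)]):
    x,e=tri(T(a),S(b));B.append(x);print(x,e)
B=np.array(B);d=B[3]-B[0];print("c",B.mean(0),"len",np.linalg.norm(d),"yaw of y axis",np.arctan2(d[1],d[0]))
print("base corners z14",[plane("top",T(p),.014) for p in[(103,60),(67,147),(275,242),(310,155)]])
T=lambda p:uc(p,(200,175),6); S=lambda p:uc(p,(300,150),6)
print("rect");Q=[]
for a,b in zip([(230,213),(560,150),(595,303),(265,372)],[(388,435),(133,357),(178,292),(417,360)]):
    x,e=tri(T(a),S(b));Q.append(x);print(x,e)
Q=np.array(Q);print("c",Q.mean(0));v=(Q[0]+Q[3]-Q[1]-Q[2])/2;w=(Q[0]+Q[1]-Q[2]-Q[3])/2;print("L",v,np.linalg.norm(v),np.arctan2(v[1],v[0]),"W",w,np.linalg.norm(w))
P=np.array([plane("top",T(p),.01) for p in[(128,162),(645,60),(708,360),(190,468)]]);print("plate",P,P.mean(0));v=(P[0]+P[3]-P[1]-P[2])/2;print(np.linalg.norm(v),np.arctan2(v[1],v[0]),np.linalg.norm(P[0]-P[3]))
print("nose",tri(T((92,480)),S((545,70))))
E
```

```text
inserts
[ 0.4583 -0.2063  0.0369] 0.0022888028793530135
[ 0.4468 -0.2327  0.038 ] 0.0017317916223297506
[ 0.4336 -0.2607  0.0376] 0.0014645887502495569
[ 0.4214 -0.2878  0.0384] 0.0008711047840395399
c [ 0.44   -0.2469  0.0377] len 0.08941362196038205 yaw of y axis -1.9956073080598105
base corners z14 [array([ 0.4905, -0.1993,  0.014 ]), array([ 0.4432, -0.1791,  0.014 ]), array([ 0.3903, -0.2932,  0.014 ]), array([ 0.4377, -0.3132,  0.014 ])]
rect
[0.5486 0.154  0.0676] 0.0020945142416216355
[0.5765 0.0097 0.0666] 0.0025990903957869072
[ 0.5096 -0.0043  0.0511] 0.00036818352206580254
[0.4808 0.1386 0.0547] 0.002357609692380012
c [0.5289 0.0745 0.06  ]
L [-0.0284  0.1436  0.0023] 0.14639979726098537 1.7657746585947347 W [0.0673 0.0147 0.0142] 0.07037652473916527
plate [[ 0.5743  0.2072  0.01  ]
 [ 0.62   -0.0276  0.01  ]
 [ 0.4832 -0.0555  0.01  ]
 [ 0.4358  0.179   0.01  ]] [0.5283 0.0757 0.01  ]
0.23919404678528508 1.7667391310905196 0.141355350366896
nose (array([0.4495, 0.1725, 0.269 ]), np.float64(0.003442321612196055))
```

Checks against the text: insert tops measure z≈38 mm and 89.4 mm between the outer inserts (90 expected). The carrier centre is (0.440,-0.2465), with its length axis at 1.148 rad. The plate measures 239x141 mm (240x140), and the nest centre is about (0.528,0.0755) with its y axis at 1.766. The nose lies 171 mm from the hinge axis. All of it fits, so I'll move.

>>> arm_command:
  series: [0, 0, 0, -0.5, 0.45, 0, 1, 0, 0, 0, -0.95, 0.86, 0, 1, 0, 0, 0, -0.95, 0.86, 0, 1]

```text
t: 0.48
eef_pos: [0.3466, -0.4833, 0.2489]
ee_rot: [3.141, 0.001, -2.68]
force: [0.6, -1.5, 0.1]
width: 0.0872
gripper_force: 0.0
```

>>> arm_command:
  series: [0, 0, 0, -0.5, 0.45, 0, 1, 0, 0, 0, -0.95, 0.86, 0, 1, 0, 0, 0, -0.95, 0.86, 0, 1]

```text
t: 0.85
eef_pos: [0.3938, -0.3648, 0.2488]
ee_rot: [-3.141, 0.001, -2.68]
force: [-0.2, -0.2, -0.8]
width: 0.0876
gripper_force: 0.0
```

```bash
cat >> h.py <<'E'
NO=np.array([.5285,.0755,.057]); NYAW=.195
RN=(R.from_euler('z',NYAW)*R.from_euler('y',-.26)).as_matrix()
def nest(p): return NO+RN@np.array(p,float)
def step(pos,Rt):
    s=arm.get_state(); Rc=R.from_euler('xyz',s["ee_rot"])
    print("t",round(s["t"],2),"pos",np.round(s["eef_pos"],4),"shift",np.round(Rc.inv().apply(np.array(pos)-s["eef_pos"])/.1,3),"turn",np.round((Rc.inv()*Rt).as_rotvec()/(np.pi/2),3),"F",np.round(s["force"],1),"w",round(s["width"],4),"gf",round(float(s["gripper_force"]),1),"q",np.round(s["q"],2))
down=lambda yaw: R.from_euler('xyz',[np.pi,0,yaw])
RT=R.from_matrix(np.c_[-RN[:,1],-RN[:,0],-RN[:,2]])  # tool in nest: x=-nest y, y=-nest x, z=-normal
E
python3 - <<'E'
from h import *
step([.440,-.2465,.10],down(-1.994))
# nest model check against top and scene pixels of the dark rectangle
for h in(0,9):
  X=[nest([a*.001,b*.001,h*.001]) for a,b in[(33,71),(33,-71),(-33,-71),(-33,71)]]
  print(h,((proj("top",X)-[200,175])*6+2.5).round(0).tolist(),((proj("scene",X)-[300,150])*6+2.5).round(0).tolist())
print(RT.as_matrix(), np.linalg.det(RT.as_matrix()))
E
```

```text
t 0.85 pos [ 0.3938 -0.3648  0.2488] shift [-0.94   0.853  1.489] turn [-0.     0.    -0.437] F [-0.2 -0.2 -0.8] w 0.0876 gf 0.0 q [-0.38  0.13 -0.29 -0.   -1.15 -0.73]
0 [[235.0, 220.0], [557.0, 155.0], [586.0, 300.0], [268.0, 364.0]] [[384.0, 432.0], [142.0, 357.0], [183.0, 299.0], [416.0, 370.0]]
9 [[233.0, 225.0], [558.0, 160.0], [587.0, 305.0], [267.0, 370.0]] [[386.0, 419.0], [143.0, 344.0], [184.0, 286.0], [419.0, 357.0]]
[[ 1.93766535e-01 -9.48074636e-01  2.52208276e-01]
 [-9.81047670e-01 -1.87254037e-01  4.98136077e-02]
 [-2.77555756e-17 -2.57080552e-01 -9.66389978e-01]] 1.0
```

The nest model reprojects onto both views within about 1 px. Next I'll move above the carrier, turn, and then descend.

>>> arm_command:
  series: [0, 0, -0.11, -0.25, 0.2, 0.25, 1, 0, 0, -0.22, -0.5, 0.45, 0.5, 1, 0, 0, -0.33, -0.75, 0.7, 0.75, 1, 0, 0, -0.437, -0.94, 0.853, 1, 1, 0, 0, -0.437, -0.94, 0.853, 1, 1]

```text
t: 1.48
eef_pos: [0.4387, -0.2487, 0.1467]
ee_rot: [3.138, -0.001, -1.995]
force: [-0.5, -0.2, 0.0]
width: 0.0878
gripper_force: 0.0
```

```bash
python3 - <<'E'
from h import *
step([.440,-.2465,.039],down(-1.994))
f=arm.grab_frame("scene"); g=arm.grab_frame("top")
k=lambda im,x,y:cv2.resize(im[y:y+100,x:x+100],None,fx=4,fy=4,interpolation=cv2.INTER_CUBIC)
cv2.imwrite("pics/g1.png",np.hstack([k(f,235,110),k(g,340,200)]))
E
```

```text
t 1.48 pos [ 0.4387 -0.2487  0.1467] shift [-0.026 -0.007  1.077] turn [ 0.002 -0.001 -0.001] F [-0.5 -0.2  0. ] w 0.0878 gf 0.0 q [-0.13  0.18 -0.5  -0.   -0.9  -0.3 ]
```

View pics/g1.png

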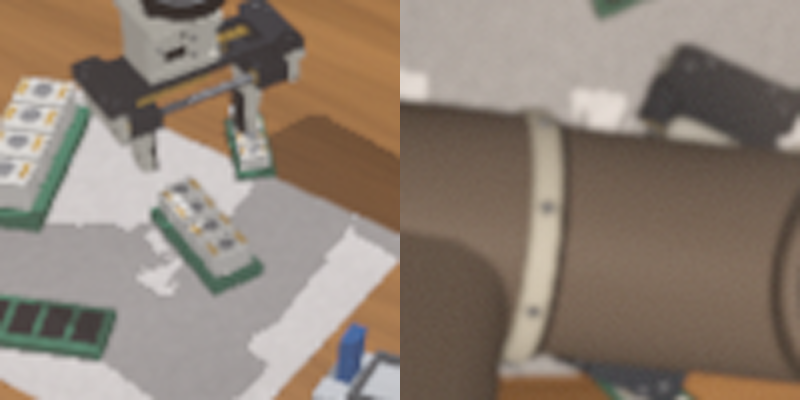

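The view shows the open gripper squarely above the loaded carrier, at about (205,225) in the left crop. Both fingers are clear of the neighbours, so I'll descend and grasp.

>>> arm_command:
  series: [0, 0, 0, -0.026, -0.007, 0.5, 1, 0, 0, 0, -0.026, -0.007, 0.9, 1, 0, 0, 0, -0.026, -0.007, 1, 1, 0, 0, 0, -0.026, -0.007, 1, 1]

```text
t: 2.08
eef_pos: [0.4414, -0.2479, 0.0491]
ee_rot: [-3.142, -0.0, -1.999]
force: [0.5, 0.1, 0.0]
width: 0.0874
gripper_force: 0.0
```

```bash
python3 - <<'E'
from h import *
step([.440,-.2465,.039],down(-1.994))
E
```

```text
t 2.08 pos [ 0.4414 -0.2479  0.0491] shift [-0.007  0.018  0.101] turn [-0.    -0.    -0.003] F [0.5 0.1 0. ] w 0.0874 gf 0.0 q [-0.12  0.31 -0.6   0.   -0.66 -0.31]
```

>>> arm_command:
  series: [0, 0, 0, 0, 0.01, 0.095, 1, 0, 0, 0, 0, 0.01, 0.095, 0.3, 0, 0, 0, 0, 0.01, 0.095, 0.3, 0, 0, 0, 0, 0.01, 0.095, 0.3, 0, 0, 0, 0, 0.01, 0.095, 0.3, 0, 0, 0, 0, 0.01, 0.095, 0.3, 0, 0, 0, 0, 0.01, 0.095, 0.3, 0, 0, 0, 0, 0.01, 0.095, 0.3]
  force: 35

```text
t: 3.08
eef_pos: [0.4399, -0.2466, 0.0391]
ee_rot: [3.141, -0.0, -1.997]
force: [-1.7, 1.6, 2.4]
width: 0.0398
gripper_force: 35.0
```

>>> arm_command:
  series: [0, 0, 0, 0, 0, -0.3, 0.3, 0, 0, 0, 0, 0, -0.7, 0.3, 0, 0, 0, 0, 0, -1, 0.3, 0, 0, 0, 0, 0, -1, 0.3]

```text
t: 3.58
eef_pos: [0.4414, -0.2469, 0.1409]
ee_rot: [-3.137, 0.001, -1.997]
force: [0.5, 0.9, -4.1]
width: 0.0396
gripper_force: 35.0
```

```bash
python3 - <<'E'
from h import *
print(nest([0,0,.12]),nest([0,0,.04]))
step(nest([0,0,.12]),RT)
f=arm.grab_frame("scene");cv2.imwrite("pics/g2.png",cv2.resize(f[60:240,200:420],None,fx=3,fy=3,interpolation=cv2.INTER_CUBIC))
E
```

```text
[0.49823501 0.06952237 0.1729668 ] [0.51841167 0.07350746 0.0956556 ]
t 3.58 pos [ 0.4414 -0.2469  0.1409] shift [-3.116  0.79  -0.32 ] turn [ 0.157 -0.052 -0.393] F [ 0.5  0.9 -4.1] w 0.0396 gf 35.0 q [-0.12  0.18 -0.51  0.   -0.88 -0.31]
```

View pics/g2.png

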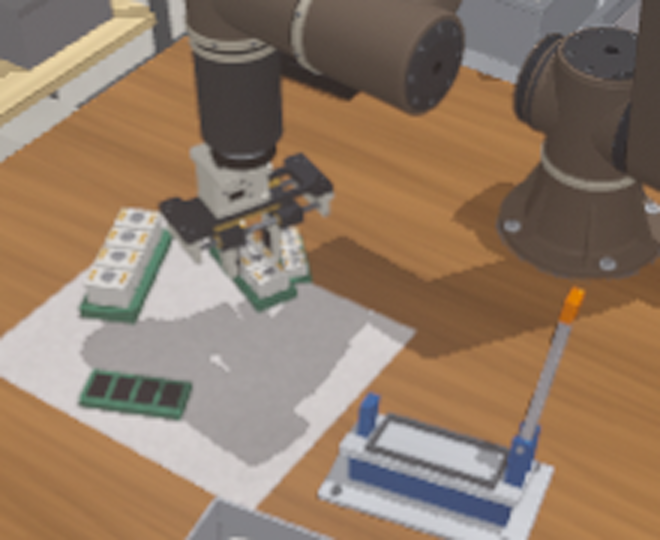

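The carrier is held level and square in the jaws, at about (262,265), and the nest is free. Next is the transport.

>>> arm_command:
  series: [0, 0, 0, -0.4, 0.1, -0.2, 0.3, 0, 0, 0, -0.95, 0.25, -0.4, 0.3, 0, 0, 0, -0.95, 0.25, -0.4, 0.3]

```text
t: 4.0
eef_pos: [0.4575, -0.147, 0.179]
ee_rot: [-3.141, 0.001, -1.993]
force: [-0.2, 0.8, -4.4]
width: 0.0398
gripper_force: 35.0
```

>>> arm_command:
  series: [0, 0, -0.1, -0.3, 0.08, 0, 0.3, 0, 0, -0.2, -0.6, 0.16, 0, 0.3, 0, 0, -0.3, -0.9, 0.25, 0, 0.3, 0, 0, -0.39, -1, 0.25, 0, 0.3, 0, 0, -0.39, -1, 0.25, 0, 0.3]

```text
t: 4.62
eef_pos: [0.4746, -0.0484, 0.1774]
ee_rot: [3.139, 0.0, -1.385]
force: [0.1, 0.3, -3.7]
width: 0.04
gripper_force: 35.0
```

```bash
python3 - <<'E'
from h import *
step(nest([0,0,.12]),RT)
E
```

```text
t 4.62 pos [ 0.4746 -0.0484  0.1774] shift [-1.115 -0.451  0.043] turn [ 0.167 -0.001 -0.006] F [ 0.1  0.3 -3.7] w 0.04 gf 35.0 q [ 0.31  0.09 -0.51 -0.   -0.97 -0.13]
```

>>> arm_command:
  series: [0.055, 0, 0, -0.2, -0.1, 0, 0.3, 0.11, 0, 0, -0.4, -0.2, 0, 0.3, 0.167, 0, 0, -0.6, -0.25, 0, 0.3, 0.167, 0, 0, -0.6, -0.25, 0, 0.3]

```text
t: 5.12
eef_pos: [0.4863, 0.0141, 0.1775]
ee_rot: [-2.882, 0.0, -1.387]
force: [0.7, 0.3, -3.7]
width: 0.0402
gripper_force: 35.0
```

```bash
python3 - <<'E'
from h import *
step(nest([0,0,.12]),RT)
f=arm.grab_frame("scene");cv2.imwrite("pics/g3.png",cv2.resize(f[40:260,230:450],None,fx=2.7,fy=2.7,interpolation=cv2.INTER_CUBIC))
E
```

```text
t 5.12 pos [0.4863 0.0141 0.1775] shift [-0.523 -0.2    0.1  ] turn [-0.    -0.002 -0.007] F [ 0.7  0.3 -3.7] w 0.0402 gf 35.0 q [ 0.49 -0.04 -0.74  0.13 -0.63 -0.41]
```

View pics/g3.png

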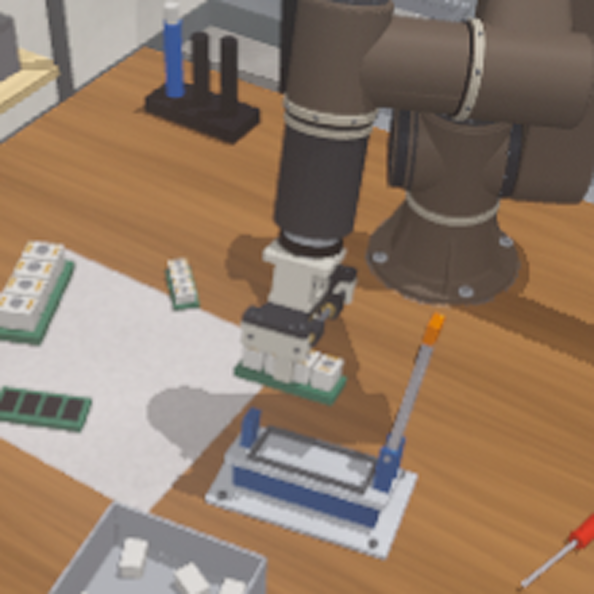

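The tilted carrier is above the nest. The horizontal link sits well above the open bar at (432,330), so the way is clear.

>>> arm_command:
  series: [0, 0, -0.007, -0.25, -0.1, 0, 0.3, 0, 0, -0.007, -0.52, -0.2, 0.05, 0.3, 0, 0, -0.007, -0.52, -0.2, 0.1, 0.3, 0, 0, -0.007, -0.52, -0.2, 0.1, 0.3]

```text
t: 5.68
eef_pos: [0.5003, 0.0693, 0.1735]
ee_rot: [-2.882, -0.004, -1.376]
force: [-0.9, 0.0, -3.2]
width: 0.0399
gripper_force: 35.0
```

```bash
python3 - <<'E'
from h import *
step(nest([0,0,.06]),RT)
f=arm.grab_frame("scene");g=arm.grab_frame("top")
cv2.imwrite("pics/g4.png",np.hstack([cv2.resize(f[140:250,290:400],(400,400),interpolation=cv2.INTER_CUBIC),cv2.resize(g[165:275,210:320],(400,400),interpolation=cv2.INTER_CUBIC)]))
E
```

```text
t 5.67 pos [0.5003 0.0693 0.1735] shift [-0.009  0.02   0.6  ] turn [ 0.    -0.002  0.   ] F [-0.9  0.  -3.2] w 0.0399 gf 35.0 q [ 0.6  -0.   -0.73  0.18 -0.61 -0.54]
```

View pics/g4.png

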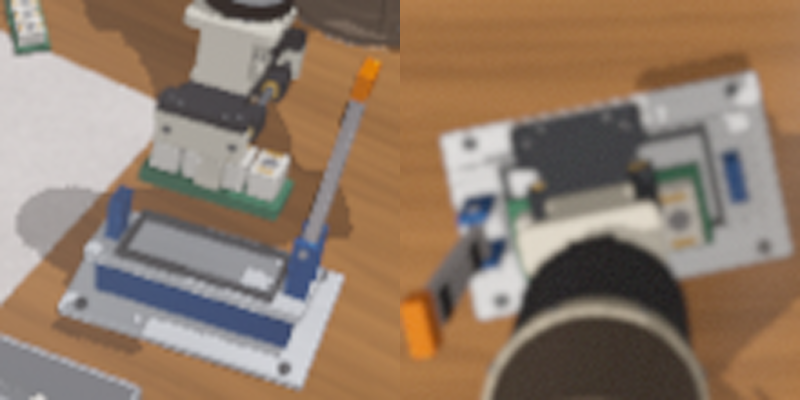

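```bash
python3 - <<'E'
from h import *
s=arm.get_state(); Rc=R.from_euler('xyz',s["ee_rot"]); print(s["eef_pos"])
k=400/110
# tool: x=-nest y, y=-nest x ; base top is .025 ahead of TCP
P=[s["eef_pos"]+Rc.apply(p) for p in[(.065,-.028,.025),(-.065,-.028,.025),(.065,.028,.025),(-.065,-.028,.039)]]
print((proj("scene",P)-[290,140])*k, (proj("top",P)-[210,165])*k+[400,0])
E
```

```text
[0.50050317 0.06928981 0.17414904]
[[138.70908326 163.45921281]
 [278.56569156 205.10956542]
 [160.07171534 135.47825497]
 [275.86319438 218.46934563]] [[698.60615312 163.39463475]
 [503.61563989 202.69733511]
 [714.99835722 243.89103259]
 [505.39318064 197.49161166]]
```

The carrier's base corners lie where they should, within about 1 px in both views. Now I'll lower it.

>>> arm_command:
  series: [0, 0, 0, -0.009, 0.01, 0.3, 0.3, 0, 0, 0, -0.009, 0.01, 0.55, 0.3, 0, 0, 0, -0.009, 0.01, 0.65, 0.3, 0, 0, 0, -0.009, 0.01, 0.65, 0.3]

```text
t: 6.28
eef_pos: [0.516, 0.0734, 0.1112]
ee_rot: [-2.881, -0.004, -1.375]
force: [-0.6, 0.3, -2.7]
width: 0.04
gripper_force: 35.0
```

```bash
python3 - <<'E'
from h import *
step(nest([0,0,.039]),RT)
E
```

```text
t 6.28 pos [0.516  0.0734 0.1112] shift [0.003 0.017 0.166] turn [-0.001 -0.002  0.001] F [-0.6  0.3 -2.7] w 0.04 gf 35.0 q [ 0.58  0.12 -0.81  0.25 -0.42 -0.6 ]
```

>>> arm_command:
  series: [0, 0, 0, 0, 0.012, 0.05, 0.3, 0, 0, 0, 0, 0.012, 0.1, 0.3, 0, 0, 0, 0, 0.012, 0.14, 0.3, 0, 0, 0, 0, 0.012, 0.14, 0.3, 0, 0, 0, 0, 0.012, 0.14, 0.3]

```text
t: 6.9
eef_pos: [0.5186, 0.0746, 0.0978]
ee_rot: [-2.879, -0.003, -1.374]
force: [0.1, -1.2, -3.2]
width: 0.0398
gripper_force: 35.0
```

```bash
python3 - <<'E'
from h import *
step(nest([0,0,.039]),RT)
E
```

```text
t 6.9 pos [0.5186 0.0746 0.0978] shift [0.01 0.01 0.03] turn [-0.002 -0.001  0.002] F [ 0.1 -1.2 -3.2] w 0.0398 gf 35.0 q [ 0.58  0.14 -0.83  0.28 -0.37 -0.62]
```

>>> arm_command:
  series: [0, 0, 0, 0.005, 0.005, 0.015, 0.3, 0, 0, 0, 0.005, 0.005, 0.03, 0.3, 0, 0, 0, 0.005, 0.005, 0.03, 0.3, 0, 0, 0, 0.005, 0.005, 0.03, 0.3]

```text
t: 7.4
eef_pos: [0.5189, 0.074, 0.0951]
ee_rot: [-2.879, -0.003, -1.374]
force: [-5.1, 0.4, 4.4]
width: 0.0398
gripper_force: 35.0
```

```bash
python3 - <<'E'
from h import *
step(nest([0,0,.039]),RT)
E
```

```text
t 7.4 pos [0.5189 0.074  0.0951] shift [0.004 0.005 0.003] turn [-0.002 -0.002  0.001] F [-5.1  0.4  4.4] w 0.0398 gf 35.0 q [ 0.57  0.15 -0.83  0.28 -0.36 -0.63]
```

Contact came at the expected depth, with about 8 N off the bed. Now I'll let go.

>>> arm_command:
  series: [0, 0, 0, 0, 0, 0, 0.75, 0, 0, 0, 0, 0, 0, 0.75, 0, 0, 0, 0, 0, 0, 0.75, 0, 0, 0, 0, 0, 0, 0.75, 0, 0, 0, 0, 0, 0, 0.75]

```text
t: 8.02
eef_pos: [0.519, 0.0741, 0.0947]
ee_rot: [-2.879, -0.003, -1.374]
force: [-0.2, -0.4, 0.9]
width: 0.0655
gripper_force: 0.0
```

>>> arm_command:
  series: [0, 0, 0, 0, 0, -0.2, 0.75, 0, 0, 0, 0, 0, -0.6, 0.75, 0, 0, 0, 0, 0, -1, 0.75, 0, 0, 0, 0, 0, -1, 0.75]

```text
t: 8.52
eef_pos: [0.4946, 0.0703, 0.1947]
ee_rot: [-2.873, -0.001, -1.373]
force: [0.7, -1.2, -0.1]
width: 0.0659
gripper_force: 0.0
```

```bash
python3 - <<'E'
from h import *
step(nest([0,0,.2]),RT)
f=arm.grab_frame("scene");g=arm.grab_frame("top")
cv2.imwrite("pics/g5.png",np.hstack([cv2.resize(f[140:250,290:400],(400,400),interpolation=cv2.INTER_CUBIC),cv2.resize(g[165:275,210:320],(400,400),interpolation=cv2.INTER_CUBIC)]))
E
```

```text
t 8.53 pos [0.4946 0.0703 0.1947] shift [ 0.014  0.018 -0.582] turn [-0.005  0.     0.002] F [ 0.7 -1.2 -0.1] w 0.0659 gf 0.0 q [ 0.61 -0.04 -0.71  0.18 -0.66 -0.54]
```

View pics/g5.png

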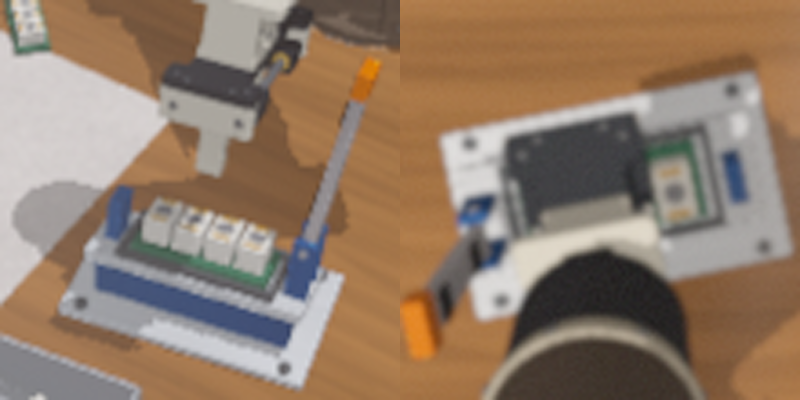

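The carrier lies flat between the lips, with four inserts in a row (160–260, 225–245 in the left crop), and the bar is still open. Next I'll close the fingers, rise over the bar and go behind it, then push its nose round in an arc.

>>> arm_command:
  series: [0, 0, 0, 0, 0, -0.4, 0, 0, 0, 0, 0, 0, -0.8, 0, 0, 0, 0, 0, 0, -0.8, 0]
  force: 20

```text
t: 9.0
eef_pos: [0.4739, 0.066, 0.2704]
ee_rot: [-2.876, -0.002, -1.374]
force: [0.5, 0.4, -0.3]
width: 0.0414
gripper_force: 0.0
```

>>> arm_command:
  series: [0, 0, 0, 0, 0, -0.4, 0, 0, 0, 0, 0, 0, -0.7, 0, 0, 0, 0, 0, 0, -0.7, 0]

```text
t: 9.38
eef_pos: [0.4558, 0.0624, 0.3368]
ee_rot: [-2.878, -0.002, -1.374]
force: [-0.1, 0.3, -0.9]
width: 0.0116
gripper_force: 0.0
```

```bash
cat >> h.py <<'E'
def tcp(th,r=.165,gap=0.): # TCP pushing the bar at angle th, in nest frame (y,z)
    c,s=np.cos(th),np.sin(th); o=.007+gap
    return nest([0,.092-r*c+o*s+.0095,.050+r*s+o*c+.022])
E
python3 - <<'E'
from h import *
step(nest([0,.16,.29]),RT)
f=arm.grab_frame("scene");g=arm.grab_frame("top")
for n,im in(("scene",f),("top",g)):
    hsv=cv2.cvtColor(im,cv2.COLOR_BGR2HSV);m=cv2.inRange(hsv,(8,200,150),(18,255,255));k,l,st,c=cv2.connectedComponentsWithStats(m)
    print(n,[(st[i].tolist(),c[i].round(1)) for i in range(1,k) if st[i,4]>20])
    for th in(1.57,1.64,1.7,1.8,0): # pad centre
        print(th,proj(n,nest([0,.092-.171*np.cos(th),.05+.171*np.sin(th)])).round(1))
E
```

```text
t 9.38 pos [0.4558 0.0624 0.3368] shift [-1.587e+00  1.000e-03 -9.000e-03] turn [-0.002 -0.001  0.001] F [-0.1  0.3 -0.9] w 0.0116 gf 0.0 q [ 0.67 -0.23 -0.51  0.14 -1.06 -0.52]
scene [([387, 156, 8, 11, 48], array([390.2, 161.4]))]
1.57 [[384.9 159.6]]
1.64 [[388.7 160.7]]
1.7 [[391.9 161.9]]
1.8 [[397.2 164.3]]
0 [[326.1 191.3]]
top [([211, 246, 9, 17, 104], array([214.8, 254.4]))]
1.57 [[224.  251.6]]
1.64 [[218.5 252.7]]
1.7 [[213.8 253.5]]
1.8 [[206.2 254.6]]
0 [[298.9 216.5]]
```

The bar angle at the start is about 1.68 rad, and both cameras agree. I'll go over and behind it.

>>> arm_command:
  series: [0, 0, 0, -0.4, 0, 0, 0, 0, 0, 0, -0.8, 0, 0, 0, 0, 0, 0, -0.8, 0, 0, 0]

```text
t: 9.85
eef_pos: [0.439, 0.1422, 0.3337]
ee_rot: [-2.882, -0.005, -1.371]
force: [0.7, 0.2, 0.2]
width: 0.0003
gripper_force: 0.0
```

>>> arm_command:
  series: [0, 0, 0, -0.4, 0, 0, 0, 0, 0, 0, -0.78, 0, 0, 0, 0, 0, 0, -0.78, 0, 0, 0]

```text
t: 10.22
eef_pos: [0.4241, 0.2181, 0.3338]
ee_rot: [-2.882, -0.005, -1.372]
force: [-1.0, -0.2, 0.2]
width: 0.0006
gripper_force: 0.0
```

```bash
python3 - <<'E'
from h import *
step(nest([0,.158,.237]),RT)
E
```

```text
t 10.22 pos [0.4241 0.2181 0.3338] shift [ 0.019 -0.011  0.498] turn [ 0.    -0.003  0.003] F [-1.  -0.2  0.2] w 0.0006 gf 0.0 q [ 1.04 -0.18 -0.52  0.22 -1.07 -0.94]
```

>>> arm_command:
  series: [0, 0, 0, 0.01, 0, 0.25, 0, 0, 0, 0, 0.02, 0, 0.5, 0, 0, 0, 0, 0.02, 0, 0.5, 0]

```text
t: 10.6
eef_pos: [0.4371, 0.2154, 0.2848]
ee_rot: [-2.883, -0.006, -1.376]
force: [0.1, -0.5, 0.6]
width: 0.0003
gripper_force: 0.0
```

```bash
cat >> h.py <<'E'
def path(ths):
    for th in ths: print(round(th,2),end=" "); step(tcp(th),RT)
E
python3 - <<'E'
from h import *
path(np.arange(1.8,.9,-.1))
E
```

```text
1.8 t 10.6 pos [0.4371 0.2154 0.2848] shift [ 0.092 -0.019  0.052] turn [ 0.001 -0.004  0.001] F [ 0.1 -0.5  0.6] w 0.0003 gf 0.0 q [ 1.01 -0.13 -0.59  0.24 -0.95 -0.93]
1.7 t 10.6 pos [0.4371 0.2154 0.2848] shift [ 0.253 -0.019  0.017] turn [ 0.001 -0.004  0.001] F [ 0.1 -0.5  0.6] w 0.0003 gf 0.0 q [ 1.01 -0.13 -0.59  0.24 -0.95 -0.93]
1.6 t 10.6 pos [0.4371 0.2154 0.2848] shift [ 0.417 -0.018 -0.002] turn [ 0.001 -0.004  0.001] F [ 0.1 -0.5  0.6] w 0.0003 gf 0.0 q [ 1.01 -0.13 -0.59  0.24 -0.95 -0.93]
1.5 t 10.6 pos [0.4371 0.2154 0.2848] shift [ 0.582 -0.018 -0.005] turn [ 0.001 -0.004  0.001] F [ 0.1 -0.5  0.6] w 0.0003 gf 0.0 q [ 1.01 -0.13 -0.59  0.24 -0.95 -0.93]
1.4 t 10.6 pos [0.4371 0.2154 0.2848] shift [ 0.746 -0.018  0.009] turn [ 0.001 -0.004  0.001] F [ 0.1 -0.5  0.6] w 0.0003 gf 0.0 q [ 1.01 -0.13 -0.59  0.24 -0.95 -0.93]
1.3 t 10.6 pos [0.4371 0.2154 0.2848] shift [ 0.909 -0.018  0.039] turn [ 0.001 -0.004  0.001] F [ 0.1 -0.5  0.6] w 0.0003 gf 0.0 q [ 1.01 -0.13 -0.59  0.24 -0.95 -0.93]
1.2 t 10.6 pos [0.4371 0.2154 0.2848] shift [ 1.067 -0.017  0.086] turn [ 0.001 -0.004  0.001] F [ 0.1 -0.5  0.6] w 0.0003 gf 0.0 q [ 1.01 -0.13 -0.59  0.24 -0.95 -0.93]
1.1 t 10.6 pos [0.4371 0.2154 0.2848] shift [ 1.22  -0.017  0.147] turn [ 0.001 -0.004  0.001] F [ 0.1 -0.5  0.6] w 0.0003 gf 0.0 q [ 1.01 -0.13 -0.59  0.24 -0.95 -0.93]
1.0 t 10.6 pos [0.4371 0.2154 0.2848] shift [ 1.366 -0.017  0.224] turn [ 0.001 -0.004  0.001] F [ 0.1 -0.5  0.6] w 0.0003 gf 0.0 q [ 1.01 -0.13 -0.59  0.24 -0.95 -0.93]
```

>>> arm_command:
  series: [0, 0, 0, 0.09, -0.018, 0.03, 0, 0, 0, 0, 0.25, -0.018, 0.02, 0, 0, 0, 0, 0.33, -0.018, 0.01, 0, 0, 0, 0, 0.42, -0.018, 0, 0, 0, 0, 0, 0.5, -0.018, 0, 0, 0, 0, 0, 0.58, -0.018, 0, 0, 0, 0, 0, 0.66, -0.018, 0, 0, 0, 0, 0, 0.75, -0.018, 0.01, 0]

```text
t: 11.6
eef_pos: [0.4544, 0.144, 0.2873]
ee_rot: [-2.879, -0.003, -1.374]
force: [-1.1, 1.6, 0.9]
width: 0.0006
gripper_force: 0.8
```

```bash
cat >> h.py <<'E'
def blob():
    for n in("scene","top"):
        im=arm.grab_frame(n);hsv=cv2.cvtColor(im,cv2.COLOR_BGR2HSV);m=cv2.inRange(hsv,(8,200,150),(18,255,255));k,l,st,c=cv2.connectedComponentsWithStats(m)
        b=[(st[i].tolist(),c[i].round(1)) for i in range(1,k) if st[i,4]>15];print(n,b)
        if b:
            g=np.arange(-.1,1.9,.01);P=proj(n,[nest([0,.092-.171*np.cos(t),.05+.171*np.sin(t)]) for t in g]);d=np.linalg.norm(P-b[0][1],axis=1);print(" angle",g[d.argmin()].round(2),"px",d.min().round(1))
E
python3 - <<'E'
from h import *
path(np.arange(1.4,.6,-.1)); blob()
E
```

```text
1.4 t 11.6 pos [0.4544 0.144  0.2873] shift [0.012 0.018 0.02 ] turn [-0.002 -0.001  0.002] F [-1.1  1.6  0.9] w 0.0006 gf 0.8 q [ 0.85 -0.17 -0.6   0.2  -0.94 -0.75]
1.3 t 11.6 pos [0.4544 0.144  0.2873] shift [0.174 0.018 0.05 ] turn [-0.002 -0.001  0.002] F [-1.1  1.6  0.9] w 0.0006 gf 0.8 q [ 0.85 -0.17 -0.6   0.2  -0.94 -0.75]
1.2 t 11.6 pos [0.4544 0.144  0.2873] shift [0.333 0.019 0.096] turn [-0.002 -0.001  0.002] F [-1.1  1.6  0.9] w 0.0006 gf 0.8 q [ 0.85 -0.17 -0.6   0.2  -0.94 -0.75]
1.1 t 11.6 pos [0.4544 0.144  0.2873] shift [0.486 0.019 0.157] turn [-0.002 -0.001  0.002] F [-1.1  1.6  0.9] w 0.0006 gf 0.8 q [ 0.85 -0.17 -0.6   0.2  -0.94 -0.75]
1.0 t 11.6 pos [0.4544 0.144  0.2873] shift [0.632 0.02  0.233] turn [-0.002 -0.001  0.002] F [-1.1  1.6  0.9] w 0.0006 gf 0.8 q [ 0.85 -0.17 -0.6   0.2  -0.94 -0.75]
0.9 t 11.6 pos [0.4544 0.144  0.2873] shift [0.77  0.02  0.324] turn [-0.002 -0.001  0.002] F [-1.1  1.6  0.9] w 0.0006 gf 0.8 q [ 0.85 -0.17 -0.6   0.2  -0.94 -0.75]
0.8 t 11.6 pos [0.4544 0.144  0.2873] shift [0.899 0.021 0.428] turn [-0.002 -0.001  0.002] F [-1.1  1.6  0.9] w 0.0006 gf 0.8 q [ 0.85 -0.17 -0.6   0.2  -0.94 -0.75]
0.7 t 11.6 pos [0.4544 0.144  0.2873] shift [1.016 0.022 0.544] turn [-0.002 -0.001  0.002] F [-1.1  1.6  0.9] w 0.0006 gf 0.8 q [ 0.85 -0.17 -0.6   0.2  -0.94 -0.75]
scene [([373, 154, 4, 10, 26], array([374.8, 158.7]))]
 angle 1.39 px 1.0
top []
```

The bar follows, at 1.39 rad with a push of about 2 N. I'll continue the arc.

>>> arm_command:
  series: [0, 0, 0, 0.17, 0.015, 0.05, 0, 0, 0, 0, 0.33, 0.015, 0.095, 0, 0, 0, 0, 0.49, 0.015, 0.155, 0, 0, 0, 0, 0.63, 0.015, 0.23, 0, 0, 0, 0, 0.77, 0.015, 0.32, 0, 0, 0, 0, 0.9, 0.015, 0.43, 0, 0, 0, 0, 0.95, 0.015, 0.48, 0, 0, 0, 0, 0.95, 0.015, 0.48, 0]

```text
t: 12.7
eef_pos: [0.4832, 0.0528, 0.2401]
ee_rot: [-2.881, -0.003, -1.375]
force: [0.0, -0.4, -0.1]
width: 0.0004
gripper_force: 0.0
```

```bash
python3 - <<'E'
from h import *
blob();path([.7,.6,.5,.4,.35,.3,.25,.2,.15,.1])
E
```

```text
scene []
top []
0.7 t 12.8 pos [0.4834 0.0533 0.2407] shift [0.071 0.004 0.064] turn [-0.001 -0.002  0.001] F [-1.2  0.4 -0.3] w 0.0009 gf 0.0 q [ 0.59 -0.11 -0.65  0.14 -0.8  -0.49]
0.6 t 12.8 pos [0.4834 0.0533 0.2407] shift [0.176 0.004 0.191] turn [-0.001 -0.002  0.001] F [-1.2  0.4 -0.3] w 0.0009 gf 0.0 q [ 0.59 -0.11 -0.65  0.14 -0.8  -0.49]
0.5 t 12.8 pos [0.4834 0.0533 0.2407] shift [0.268 0.005 0.329] turn [-0.001 -0.002  0.001] F [-1.2  0.4 -0.3] w 0.0009 gf 0.0 q [ 0.59 -0.11 -0.65  0.14 -0.8  -0.49]
0.4 t 12.8 pos [0.4834 0.0533 0.2407] shift [0.345 0.005 0.474] turn [-0.001 -0.002  0.001] F [-1.2  0.4 -0.3] w 0.0009 gf 0.0 q [ 0.59 -0.11 -0.65  0.14 -0.8  -0.49]
0.35 t 12.8 pos [0.4834 0.0533 0.2407] shift [0.379 0.005 0.55 ] turn [-0.001 -0.002  0.001] F [-1.2  0.4 -0.3] w 0.0009 gf 0.0 q [ 0.59 -0.11 -0.65  0.14 -0.8  -0.49]
0.3 t 12.8 pos [0.4834 0.0533 0.2407] shift [0.408 0.006 0.627] turn [-0.001 -0.002  0.001] F [-1.2  0.4 -0.3] w 0.0009 gf 0.0 q [ 0.59 -0.11 -0.65  0.14 -0.8  -0.49]
0.25 t 12.8 pos [0.4834 0.0533 0.2407] shift [0.434 0.006 0.706] turn [-0.001 -0.002  0.001] F [-1.2  0.4 -0.3] w 0.0009 gf 0.0 q [ 0.59 -0.11 -0.65  0.14 -0.8  -0.49]
0.2 t 12.8 pos [0.4834 0.0533 0.2407] shift [0.455 0.006 0.785] turn [-0.001 -0.002  0.001] F [-1.2  0.4 -0.3] w 0.0009 gf 0.0 q [ 0.59 -0.11 -0.65  0.14 -0.8  -0.49]
0.15 t 12.8 pos [0.4834 0.0533 0.2407] shift [0.473 0.006 0.866] turn [-0.001 -0.002  0.001] F [-1.2  0.4 -0.3] w 0.0009 gf 0.0 q [ 0.59 -0.11 -0.65  0.14 -0.8  -0.49]
0.1 t 12.8 pos [0.4834 0.0533 0.2407] shift [0.487 0.006 0.947] turn [-0.001 -0.002  0.001] F [-1.2  0.4 -0.3] w 0.0009 gf 0.0 q [ 0.59 -0.11 -0.65  0.14 -0.8  -0.49]
```

The force is nil at rest and the nose is hidden, so I'll check with a looser mask before going on.

```bash
python3 - <<'E'
from h import *
for n in("scene","top"):
    im=arm.grab_frame(n);hsv=cv2.cvtColor(im,cv2.COLOR_BGR2HSV);m=cv2.inRange(hsv,(6,190,60),(20,255,255))
    m2=np.zeros_like(m); (x0,y0,x1,y1)=(300,120,420,230) if n=="scene" else (200,160,330,290); m2[y0:y1,x0:x1]=m[y0:y1,x0:x1]
    k,l,st,c=cv2.connectedComponentsWithStats(m2); print(n,[(st[i].tolist(),c[i].round(1)) for i in range(1,k) if st[i,4]>3])
    for t in(.6,.7,.8,.9,1,1.1,1.4): print(t,proj(n,nest([0,.092-.171*np.cos(t),.05+.171*np.sin(t)])).round(0),end=" ")
E
```

```text
scene [([339, 161, 6, 9, 32], array([342.1, 165.3]))]
0.6 [[338. 169.]] 0.7 [[342. 166.]] 0.8 [[346. 163.]] 0.9 [[350. 161.]] 1 [[355. 160.]] 1.1 [[360. 158.]] 1.4 [[376. 158.]] top []
0.6 [[288. 229.]] 0.7 [[284. 232.]] 0.8 [[279. 234.]] 0.9 [[273. 237.]] 1 [[267. 239.]] 1.1 [[260. 242.]] 1.4 [[238. 248.]]
```

The nose is in shadow at (342,165), which puts the bar at about 0.70 rad, on track. I'll continue more slowly.

>>> arm_command:
  series: [0, 0, 0, 0.07, 0.005, 0.06, 0, 0, 0, 0, 0.13, 0.005, 0.13, 0, 0, 0, 0, 0.18, 0.005, 0.19, 0, 0, 0, 0, 0.225, 0.005, 0.26, 0, 0, 0, 0, 0.27, 0.005, 0.33, 0, 0, 0, 0, 0.31, 0.005, 0.4, 0, 0, 0, 0, 0.345, 0.005, 0.47, 0, 0, 0, 0, 0.38, 0.005, 0.55, 0]

```text
t: 13.9
eef_pos: [0.5046, 0.0182, 0.187]
ee_rot: [-2.879, -0.003, -1.374]
force: [-0.7, -0.2, 1.0]
width: 0.0004
gripper_force: 0.4
```

```bash
python3 - <<'E'
from h import *
path([.35,.3,.25,.2,.15,.1,.05,0])
E
```

```text
0.35 t 13.9 pos [0.5046 0.0182 0.187 ] shift [-0.005  0.    -0.006] turn [-0.001 -0.002  0.001] F [-0.7 -0.2  1. ] w 0.0004 gf 0.4 q [ 0.48 -0.02 -0.69  0.12 -0.65 -0.37]
0.3 t 13.9 pos [0.5046 0.0182 0.187 ] shift [0.025 0.    0.071] turn [-0.001 -0.002  0.001] F [-0.7 -0.2  1. ] w 0.0004 gf 0.4 q [ 0.48 -0.02 -0.69  0.12 -0.65 -0.37]
0.25 t 13.9 pos [0.5046 0.0182 0.187 ] shift [0.05  0.001 0.149] turn [-0.001 -0.002  0.001] F [-0.7 -0.2  1. ] w 0.0004 gf 0.4 q [ 0.48 -0.02 -0.69  0.12 -0.65 -0.37]
0.2 t 13.9 pos [0.5046 0.0182 0.187 ] shift [0.072 0.001 0.229] turn [-0.001 -0.002  0.001] F [-0.7 -0.2  1. ] w 0.0004 gf 0.4 q [ 0.48 -0.02 -0.69  0.12 -0.65 -0.37]
0.15 t 13.9 pos [0.5046 0.0182 0.187 ] shift [0.09  0.001 0.31 ] turn [-0.001 -0.002  0.001] F [-0.7 -0.2  1. ] w 0.0004 gf 0.4 q [ 0.48 -0.02 -0.69  0.12 -0.65 -0.37]
0.1 t 13.9 pos [0.5046 0.0182 0.187 ] shift [0.103 0.001 0.391] turn [-0.001 -0.002  0.001] F [-0.7 -0.2  1. ] w 0.0004 gf 0.4 q [ 0.48 -0.02 -0.69  0.12 -0.65 -0.37]
0.05 t 13.9 pos [0.5046 0.0182 0.187 ] shift [0.113 0.001 0.473] turn [-0.001 -0.002  0.001] F [-0.7 -0.2  1. ] w 0.0004 gf 0.4 q [ 0.48 -0.02 -0.69  0.12 -0.65 -0.37]
0 t 13.9 pos [0.5046 0.0182 0.187 ] shift [0.118 0.002 0.556] turn [-0.001 -0.002  0.001] F [-0.7 -0.2  1. ] w 0.0004 gf 0.4 q [ 0.48 -0.02 -0.69  0.12 -0.65 -0.37]
```

>>> arm_command:
  series: [0, 0, 0, 0.025, 0, 0.07, 0, 0, 0, 0, 0.05, 0, 0.15, 0, 0, 0, 0, 0.07, 0, 0.23, 0, 0, 0, 0, 0.09, 0, 0.31, 0, 0, 0, 0, 0.1, 0, 0.39, 0, 0, 0, 0, 0.11, 0, 0.47, 0, 0, 0, 0, 0.115, 0, 0.52, 0, 0, 0, 0, 0.115, 0, 0.52, 0]

```text
t: 14.9
eef_pos: [0.5198, 0.0096, 0.1368]
ee_rot: [-2.88, -0.003, -1.374]
force: [-0.7, 0.2, -0.3]
width: 0.0004
gripper_force: 0.0
```

```bash
python3 - <<'E'
from h import *
path([0,-.02])
E
```

```text
0 t 14.9 pos [0.5198 0.0096 0.1368] shift [ 0.005 -0.001  0.036] turn [-0.001 -0.002  0.001] F [-0.7  0.2 -0.3] w 0.0004 gf 0.0 q [ 0.44  0.08 -0.73  0.13 -0.51 -0.35]
-0.02 t 14.9 pos [0.5198 0.0096 0.1368] shift [ 0.006 -0.001  0.069] turn [-0.001 -0.002  0.001] F [-0.7  0.2 -0.3] w 0.0004 gf 0.0 q [ 0.44  0.08 -0.73  0.13 -0.51 -0.35]
```

>>> arm_command:
  series: [0, 0, 0, 0.005, 0, 0.02, 0, 0, 0, 0, 0.005, 0, 0.035, 0, 0, 0, 0, 0.005, 0, 0.045, 0, 0, 0, 0, 0.005, 0, 0.045, 0]

```text
t: 15.4
eef_pos: [0.5213, 0.0094, 0.1337]
ee_rot: [-2.878, -0.003, -1.374]
force: [-4.5, -0.1, 8.4]
width: 0.0003
gripper_force: 4.9
```

>>> arm_command:
  series: [0, 0, 0, 0, 0, 0.01, 0, 0, 0, 0, 0, 0, 0.02, 0, 0, 0, 0, 0, 0, 0.02, 0]

```text
t: 15.78
eef_pos: [0.5216, 0.0094, 0.1332]
ee_rot: [-2.878, -0.003, -1.374]
force: [-17.8, 1.4, 29.3]
width: 0.0008
gripper_force: 16.6
```

The force rises stiffly (9 to 34 N over 2 mm), so the bar is on its stop. I'll retreat along the normal and check the nose.

>>> arm_command:
  series: [0, 0, 0, 0, 0, -0.1, 0, 0, 0, 0, 0, 0, -0.5, 0, 0, 0, 0, 0, 0, -1, 0, 0, 0, 0, 0, 0, -1, 0]

```text
t: 16.27
eef_pos: [0.4977, 0.0054, 0.232]
ee_rot: [-2.872, -0.001, -1.374]
force: [-0.3, 0.4, -1.2]
width: 0.0001
gripper_force: 0.0
```

>>> arm_command:
  series: [0, 0, 0, 0.3, 0.3, -0.5, 0, 0, 0, 0, 0.6, 0.6, -0.8, 0, 0, 0, 0, 1, 1, -0.8, 0, 0, 0, 0, 1, 1, -0.8, 0]

```text
t: 16.77
eef_pos: [0.3984, -0.1184, 0.2785]
ee_rot: [-2.879, -0.002, -1.379]
force: [0.0, -0.2, 0.8]
width: 0.0004
gripper_force: 0.0
```

```bash
python3 - <<'E'
from h import *
blob(); step(nest([0,0,.3]),RT)
# pad's outer face centre, at several angles; white insert tops centroid vs model
for n in("scene","top"):
    for t in(0,.05,.1): print(n,t,proj(n,nest([0,.092-.171*np.cos(t)+.007*np.sin(t),.05+.171*np.sin(t)+.007*np.cos(t)])).round(1))
E
```

```text
scene [([322, 188, 8, 6, 29], array([325.7, 190.7]))]
 angle 0.01 px 0.5
top [([295, 211, 8, 12, 59], array([298.3, 215.9]))]
 angle -0.05 px 0.4
t 16.88 pos [ 0.4005 -0.1167  0.279 ] shift [-1.636 -1.005 -0.438] turn [-0.002 -0.002  0.   ] F [0.7 0.  0.4] w 0.0005 gf 0.0 q [ 0.2  -0.27 -0.61  0.   -0.96 -0.  ]
scene 0 [[326.3 189.5]]
scene 0.05 [[326.8 187.4]]
scene 0.1 [[327.3 185.3]]
top 0 [[299.1 217.1]]
top 0.05 [[299.1 218. ]]
top 0.1 [[298.9 218.9]]
```

Both cameras place the nose at 0 rad, within the measuring error, which agrees with the depth at the stop. I'll hand in.

```bash
python3 -c "
from station import arm
print(arm.job_done())"
```

```text
the job is handed in; nothing more can be done
None
```

I set the loaded carrier down flat in the nest and let go, then swung the hold-down bar to its stop (about 0 rad by both cameras); the job is handed in, and no verdict was returned.

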